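Hang the bins on the bead shaker and reset its stop

TASK

Push the red mushroom stop button of the shaker down until it latches, then hang every bin that stands on the table on the upper louvre row of the panel, each lifted over the edge and lowered so that its back lip is fully hooked, side by side. When all bins hang there, turn the mushroom head clockwise to reset it, so that it springs up, and leave everything so.

Things in the scene. Friction and masses are not known exactly. Their poses are not given: they have to be found in the camera images.
- bin_1_grip (a point): Centre of the carrying strap of bin 1, one of up to four identical grey hanging bins (absent: None): 100 front to back, 70 wide, 60 high at the back wall, 0.13 to 0.21 kg. The strap is a fixed bar front to back over the bin's middle, 14 wide, 16 high, 20 mm free below; its centre is 92 mm above the bin's underside. Axes: x to the bin's back (lip side), y to its left, z up.
- bin_1_lip (a point): Top middle of the slot under bin 1's lip: the back wall is turned over at its top into a hook 70 mm wide, 14 mm backward and then 15 mm down below this point, leaving a slot 11 mm wide (x), open below, between the back wall and the turned-down edge. This point is 55.5 mm behind and 35 mm below the strap's centre. Axes as the bin's.
- bin_2_grip (a point): The same point on bin 2, which is like bin 1.
- bin_2_lip (a point): The same point on bin 2.
- bin_3_grip (a point): The same point on bin 3, which is like bin 1.
- bin_3_lip (a point): The same point on bin 3.
- bin_4_grip (a point): The same point on bin 4, which is like bin 1.
- bin_4_lip (a point): The same point on bin 4.
- rail (a point): Middle of the top edge of the upper louvre row on the shaker's grey panel (fixed), 170 mm above the table. The edge is straight, 340 long (y), 4 thick; behind it a free gap 18 wide, 24 deep, then the sheet, which ends 205 mm above the table. A second row 45 mm lower carries the back of a hung bin, which droops forward up to 0.15 rad. Axes: x from the front into the panel, y left along the edge, z up.
- stop_top (a point): Centre of the top of the red mushroom stop button on its grey box (84 x 84 x 62 mm, fixed), pointing straight up. The head is 40 mm across, its side 20 mm high, from 1 to 21 mm below this point, overhanging a black collar 34 mm across; the box top lies 42 mm below this point when the button is raised, 33 mm when latched. z up; the frame turns with the head.
- stop_button (a joint): How far the mushroom head is pushed down (m): 0 raised (reset), 0.0115 fully down. It is sprung: 5 to 6 N push it right down; beyond about 0.0095 it latches and stays at about 0.009 when let go. It comes up only after the head has been turned (see stop_head).
- stop_head (a joint): Turn of the mushroom head, clockwise seen from above, rad: 0 at rest, end stop at 1.05, light spring back to 0 (0.03 Nm at the end stop). When latched, turning it beyond about 0.6 (better 0.8 to 1.0) frees the latch, and the head springs up by 9 mm as soon as the grip lets it rise; let go, it turns back by itself in some 2 s.
- dish: A small glass dish, 90 mm across and 62 mm high, standing by the work; not part of the job, do not knock it over. Origin at the middle of its underside.

How it is judged:
By the outcome, as a careful person would: the job done as asked, in the order asked, and still so for the second after the job is handed in, with the robot touching nothing.
Of bin_1, bin_2, bin_3, bin_4 only 3 to 4 are there at a start; the rules pass over those that are not, and their reading is None.
At some moment in a run one of bin_1, bin_2, bin_3, bin_4 may be knocked a few centimetres aside while the robot is not near it.
Once in a run the grip may slacken for a moment while it holds something.
It also fails if it takes over 210 s, if anything falls off the work surface, if the arm or the gripper's body presses on something with over 40 N, if the wrist force passes 120 N, or if a joint passes its speed limit or range.

ROBOT

A 6-joint arm with a two-finger parallel gripper is mounted at the origin on a cart in front of the work surface, level with it; the furniture and walls round the work are solid. World frame = base frame: x ahead of the robot, y to its left, z up, the work surface at z = 0. Lengths are in m, angles in rad, forces in N, time in s.
With the tool pointing down it reaches from about 0.35 to 0.975 m from the base axis. Payload 17.4 kg.
Tool frame: the origin (TCP) lies at the very end of the fingers, on their centre line; the grasp point (between the pads) lies 19 mm behind it; x points along the fingers, y is the direction in which the jaws open and shut, and the axes are right-handed (so a half turn about x gives the same grasp; the last joint's range is limited). The gripper opens to 85 mm and grips with 20 to 120 N. Pads are 22 mm wide; open, the fingers measure 114 mm over their backs; the gripper's body (76 mm by 85 mm) begins 54 mm behind the grasp point. The pads swing forward as they close: fully open they stand 13 mm farther back than shut.
Start: joints at [-1.251, 0.116, 1.442, -0, 1.584, -0.038], TCP at [0.236, -0.632, 0.231] pointing down, gripper open.
Joint ranges: [-2.83, 2.83], [-0.83, 2.19], [0.07, 2.5], [-1.14, 4.28], [0.01, 3], [-2.97, 2.97]. Speed limits (rad/s): [1.89, 1.89, 2.22, 3.14, 3.14, 3.14].

INTERFACE

Orientations are given as [roll, pitch, yaw] about the fixed x, y, z axes, in that order (R = Rz(yaw) Ry(pitch) Rx(roll)).
In Python, from bench import arm, solver, vision, order gives the robot as it stands. The module is installed in compiled form; this text tells all that it offers. Calls block until the motion is done:
- arm.move_ptp(position, orientation): joint-space move of the TCP to a pose.
- arm.movel(position, rotation=None, speed=0.15): straight line of the TCP; rotation=None keeps the orientation; speed is the mean speed in m/s.
- arm.goto_joints(angles): joint-space move.
- arm.grip(opening): finger opening in m; the grip force is fixed at half the most; returns when the fingers have stopped.
- arm.dwell(seconds).
- solver.inverse_kinematics(position, orientation): joint angles nearest the present ones, or None.
- arm.observe(): the state.
- vision.get_image(name): name is "scene" or "top"; returns a dict with "pixels" (480x640x3 uint8, red, green, blue), "camera_matrix" (3x3 intrinsics, pixels), "dist_coeffs" ([k1, k2, p1, p2, k3] as OpenCV has them; the pictures are not rectified), "camera_from_world" (4x4, takes a point from world to camera coordinates). Camera axes: x right, y down, z forward; pixel columns grow to the right and rows downward; lengths in m; the calibration is good to about 2 mm. A picture is of the moment at which its call begins. There is no depth.
A pose or a line that the arm cannot do raises arm.PlanningError and nothing moves.
- order.sign_off(): hands the job in, once; it reports no verdict.
The state is a dict: "t": time; "joint_pos": joint angles; "joint_vel": joint speeds; "effort": joint torques, N m; "position": TCP position; "tool_rot": TCP orientation; "force": force on the tool from outside, world axes, zero at the start; "ft_torque": the same for the moment, N m; "width": finger opening in m.
Only numpy, scipy, OpenCV 4.12 (cv2) and the standard library are available. Lean on these libraries where they do the work, as an engineer would, in place of code of your own. Each camera call takes 0.05 s, during which the arm holds its last target. There are 200 camera calls.

## Working session

There is one attempt and no reset: what is moved stays moved. The work goes in short steps, each a Python script; the robot and the scene stay as the last script left them, time stands still between calls to the robot, and variables do not carry over. Pictures are saved under pics/ and viewed, about 12 in all and at most 16, crops included, and the job is handed in when it is done.

```bash
mkdir -p pics; ls
python3 - <<'E'
from bench import arm, solver, vision, order
import cv2,numpy as np
for n in("scene","top"):
    d=vision.get_image(n); cv2.imwrite(f"pics/{n}0.png",d["pixels"][:,:,::-1])
    print(n,d["camera_matrix"],d["dist_coeffs"],np.round(d["camera_from_world"],4).tolist())
    T=np.linalg.inv(d["camera_from_world"]);print(T[:3,3])
s=arm.observe();print(s)
E
```

```text
pics
scene [[620.04133279   0.         318.47066413]
 [  0.         620.04133279 243.59518304]
 [  0.           0.           1.        ]] [-0.20207105  0.          0.          0.          0.        ] [[0.5878, -0.8089, 0.0157, -0.3974], [-0.3526, -0.2736, -0.8949, 0.277], [0.7282, 0.5204, -0.446, 1.3176], [0.0, 0.0, 0.0, 1.0]]
[-0.62811608 -0.93137863  0.84181951]
top [[540.81164879   0.         312.23854612]
 [  0.         540.81164879 246.35799487]
 [  0.           0.           1.        ]] [-0.12971185  0.          0.          0.          0.        ] [[0.0194, -0.9998, -0.0027, -0.0874], [-0.9908, -0.0189, -0.1337, 0.5392], [0.1336, 0.0053, -0.991, 1.2919], [0.0, 0.0, 0.0, 1.0]]
[ 0.36341126 -0.08404238  1.35210157]
{'t': 0.1, 'joint_pos': array([-1.25078707e+00,  1.16433895e-01,  1.44217860e+00,  1.83401279e-06,
        1.58400570e+00, -3.78013855e-02]), 'joint_vel': array([ 6.35734391e-04, -9.63957608e-04, -2.24521554e-03, -1.26896384e-05,
        9.35287619e-04,  1.81865537e-04]), 'effort': array([ 1.58792667e-03, -7.33670712e+01, -6.33788753e+01, -2.31746185e-05,
        5.36914027e-03,  7.75764101e-05]), 'position': array([ 0.23634058, -0.63209539,  0.23065112]), 'tool_rot': array([-1.61038592,  1.56977079,  1.8890174 ]), 'force': array([ 0.71659388, -0.01974743,  0.54950697]), 'ft_torque': array([0.00607391, 0.02045226, 0.00653904]), 'width': 0.08527762484832861}
```

View pics/scene0.png

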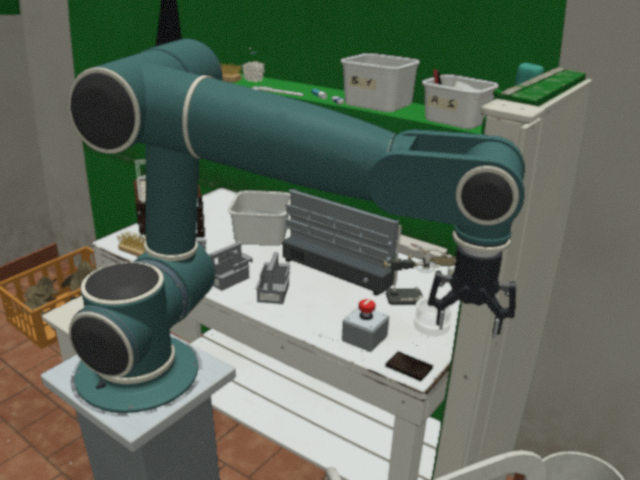

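View pics/top0.png

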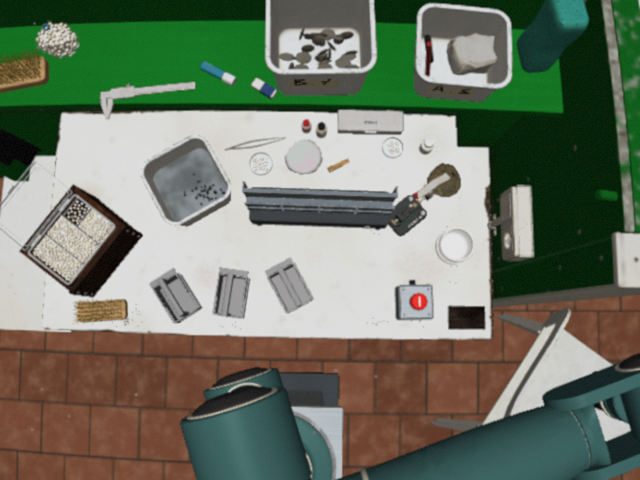

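Top view: three bins near (176,296), (233,291) and (289,286), the button at (418,302), the dish at (455,245), and the panel along row ~190–225 between columns 245 and 397. I'll zoom in next.

Run:
```python
import cv2,numpy as np
a=cv2.imread("pics/top0.png")
c1=cv2.resize(a[250:335,140:330],None,fx=4,fy=4,interpolation=cv2.INTER_CUBIC)
c2=cv2.resize(a[172:235,235:425],None,fx=4,fy=4,interpolation=cv2.INTER_CUBIC)
cv2.imwrite("pics/c1.png",np.vstack([c1,c2]))
b=cv2.imread("pics/scene0.png")
cv2.imwrite("pics/c2.png",cv2.resize(b[180:360,200:460],None,fx=3,fy=3,interpolation=cv2.INTER_CUBIC))
```

```text
(no output)
```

View pics/c1.png

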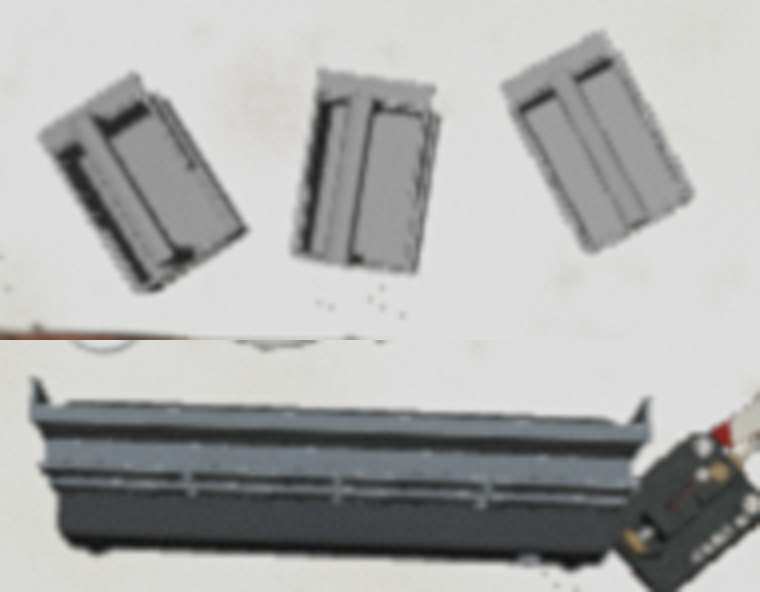

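View pics/c2.png

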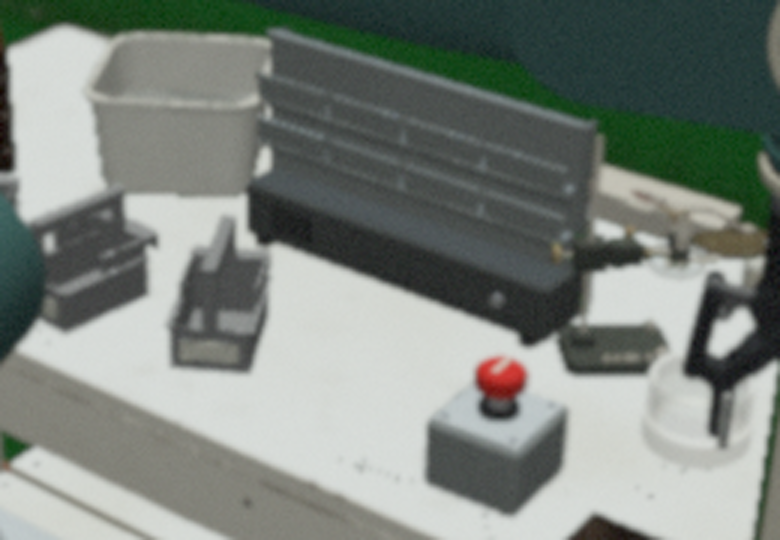

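Zoomed in: three bins, each with its lip toward the panel. The upper louvre edge runs in the scene view from about (287,206) to (388,237), and in the top view from about (245,204) to (394,210). The button is at scene (367,306). Next I triangulate.

```bash
cat > h.py <<'E'
from bench import arm, solver, vision, order
import cv2,numpy as np
def cam(n): return vision.get_image(n)
def ray(d,px):
    p=cv2.undistortPoints(np.array([[px]],float),d["camera_matrix"],np.array(d["dist_coeffs"]))[0,0]
    T=np.linalg.inv(d["camera_from_world"]); v=T[:3,:3]@[p[0],p[1],1]
    return T[:3,3],v/np.linalg.norm(v)
def plane(d,px,z):
    o,v=ray(d,px); return o+v*(z-o[2])/v[2]
def tri(d1,p1,d2,p2):
    o1,v1=ray(d1,p1);o2,v2=ray(d2,p2)
    s=np.linalg.lstsq(np.c_[v1,-v2],o2-o1,rcond=None)[0]
    a,b=o1+v1*s[0],o2+v2*s[1]
    return (a+b)/2,np.linalg.norm(a-b)
def proj(d,P):
    T=d["camera_from_world"]
    r=cv2.projectPoints(np.atleast_2d(np.array(P,float)),cv2.Rodrigues(T[:3,:3].copy())[0],T[:3,3].copy(),d["camera_matrix"],np.array(d["dist_coeffs"]))[0]
    return r[:,0]
def red(d):
    h=cv2.cvtColor(d["pixels"],cv2.COLOR_RGB2HSV)
    m=((h[...,0]<8)|(h[...,0]>172))&(h[...,1]>170)&(h[...,2]>120)
    n,l,st,c=cv2.connectedComponentsWithStats(m.astype(np.uint8))
    i=[i for i in range(1,n) if st[i,4]>30]
    return [(c[k],st[k]) for k in i]
E
python3 - <<'E'
from h import *
S,T=cam("scene"),cam("top")
np.set_printoptions(precision=4,suppress=True)
print(red(S),red(T))
rs=min(red(S),key=lambda r:np.hypot(*(r[0]-[367,306])))[0]; rt=min(red(T),key=lambda r:np.hypot(*(r[0]-[418,302])))[0]
print("btn",tri(S,rs,T,rt))
sc=lambda c,r:(200+(c-1)/3,180+(r-1)/3)
tc=lambda c,r:(235+(c-1.5)/4,172+(r-341.5)/4)
bc=lambda c,r:(140+(c-1.5)/4,250+(r-1.5)/4)
for n,s,ts in [("L",sc(262,79),[(42,440),(42,468),(52,485)]),("R",sc(566,170),[(645,432),(635,488),(630,502)]),
  ("sheetL",sc(270,33),[(50,403),(65,403)]),("sheetR",sc(594,125),[(610,420),(640,425)])]:
    for t in ts: print(n,t,tri(S,s,T,tc(*t)))
# expected rows of rail at z .17 / low row .125
for p in [(42,440),(42,468),(52,485)]: print(p,plane(T,tc(*p),.17),plane(T,tc(*p),.205))
# straps: top of strap z=.1, front & back ends (front,back)
for n,f,b in [("b1",(165,262),(90,118)),("b2",(338,262),(362,98)),("b3",(636,222),(566,78))]:
    F,B=plane(T,bc(*f),.1),plane(T,bc(*b),.1); d=B-F
    print(n,F,B,(F+B)/2,np.linalg.norm(d),np.degrees(np.arctan2(d[1],d[0])))
E
```

```text
[(array([366.6706, 305.6941]), array([360, 301,  14,   9,  85], dtype=int32))] [(array([418.1026, 301.1667]), array([411, 294,  16,  15, 156], dtype=int32))]
btn (array([ 0.4092, -0.3273,  0.0906]), np.float64(0.0006327352738644142))
L (42, 440) (array([0.634 , 0.079 , 0.1546]), np.float64(0.0055227883213792095))
L (42, 468) (array([0.6197, 0.0738, 0.1605]), np.float64(0.004326591350436516))
L (52, 485) (array([0.6094, 0.0665, 0.1658]), np.float64(0.0058391348711543094))
R (645, 432) (array([ 0.6397, -0.2563,  0.159 ]), np.float64(0.020329453149105812))
R (635, 488) (array([ 0.6125, -0.2587,  0.1675]), np.float64(0.002373245535046216))
R (630, 502) (array([ 0.6061, -0.2584,  0.1692]), np.float64(0.009116112252453616))
sheetL (50, 403) (array([0.6423, 0.0716, 0.2007]), np.float64(0.01188122337794363))
sheetL (65, 403) (array([0.6396, 0.0655, 0.2033]), np.float64(0.018266596745839567))
sheetR (610, 420) (array([ 0.6517, -0.2501,  0.1904]), np.float64(0.022672716474291355))
sheetR (640, 425) (array([ 0.6441, -0.2607,  0.1972]), np.float64(0.010678197885789192))
(42, 440) [0.6323 0.0748 0.17  ] [0.6244 0.0701 0.205 ]
(42, 468) [0.6163 0.0742 0.17  ] [0.6088 0.0695 0.205 ]
(52, 485) [0.6067 0.0682 0.17  ] [0.5995 0.0637 0.205 ]
b1 [0.3653 0.2243 0.1   ] [0.448  0.2729 0.1   ] [0.4067 0.2486 0.1   ] 0.09586002780205967 30.44198875843651
b2 [0.368  0.1231 0.1   ] [0.4633 0.1125 0.1   ] [0.4156 0.1178 0.1   ] 0.09587279963192818 -6.293299733200109
b3 [ 0.3948 -0.0487  0.1   ] [ 0.4774 -0.0061  0.1   ] [ 0.4361 -0.0274  0.1   ] 0.09287531793081112 27.26893505972026
```

Button at (0.409, -0.327), rail at x≈0.615, z≈0.165, length 0.333, and straps located. All of these agree with the text. Pressing the button now.

```bash
cat >> h.py <<'E'
def down(psi): return [-psi,np.pi/2,0]
def st(): 
    s=arm.observe(); return s["t"],s["position"].round(4),s["force"].round(2),round(float(s["width"]),4)
E
python3 - <<'E'
from h import *
np.set_printoptions(precision=4,suppress=True)
arm.grip(0.0)
arm.move_ptp([.409,-.327,.16],down(0)); print(st(),arm.observe()["joint_pos"])
arm.movel([.409,-.327,.109],speed=.15); print(st())
f0=arm.observe()["force"][2]
for z in np.arange(.104,.0905,-.001):
    arm.movel([.409,-.327,z],speed=.03); s=st(); print(s)
    if s[2][2]-f0>12: break
arm.movel([.409,-.327,.22],speed=.25)
arm.goto_joints(solver.inverse_kinematics([.35,-.33,.25],down(0)))
arm.grip(.04); print(st())
S,T=cam("scene"),cam("top")
for n,d in(("scene",S),("top",T)): cv2.imwrite(f"pics/{n}1.png",d["pixels"][:,:,::-1])
print(red(S),red(T)); print("dish",plane(T,(455,245),.03))
t=T["pixels"].astype(float).mean(2)
for u in range(255,395,15): print(u,t[186:222,u-2:u+3].mean(1).round(0).astype(int).tolist())
E
```

```text
(2.9083, array([ 0.409 , -0.3273,  0.1601]), array([ 0.24,  0.62, -0.33]), 0.0003) [-0.7236 -0.19    1.8546 -0.0001  1.4767 -2.2932]
(3.4, array([ 0.409 , -0.3272,  0.1094]), array([-0.33,  0.78,  0.99]), -0.0001)
(3.7167, array([ 0.4091, -0.3271,  0.1044]), array([-0.64, -0.14,  0.11]), -0.0001)
(3.9667, array([ 0.409 , -0.327 ,  0.1031]), array([-0.01,  0.13,  0.71]), -0.0002)
(4.2167, array([ 0.4091, -0.327 ,  0.1021]), array([-0.14,  1.21,  1.01]), 0.0004)
(4.4667, array([ 0.409, -0.327,  0.101]), array([-0.64, -0.07,  1.83]), -0.0002)
(4.7167, array([ 0.409, -0.327,  0.1  ]), array([-0.  , -0.16,  2.36]), -0.0002)
(4.9667, array([ 0.409, -0.327,  0.099]), array([ 0.63, -0.64,  3.44]), -0.0002)
(5.2167, array([ 0.409, -0.327,  0.098]), array([ 1.01, -0.74,  2.77]), -0.0003)
(5.4667, array([ 0.409, -0.327,  0.097]), array([ 0.32, -0.69,  3.98]), 0.0001)
(5.7167, array([ 0.4089, -0.327 ,  0.0958]), array([0.59, 0.19, 1.49]), -0.0)
(5.9667, array([ 0.4088, -0.3269,  0.0947]), array([ 0.45, -0.22, -0.27]), -0.0001)
(6.2167, array([ 0.409, -0.327,  0.094]), array([-1.03, -0.22,  3.33]
[... 1483 characters left out ...]
, 70, 70, 69, 67, 68, 68, 65]
345 [223, 223, 224, 209, 132, 108, 126, 131, 128, 105, 63, 45, 47, 69, 107, 124, 127, 126, 124, 119, 111, 76, 55, 82, 108, 81, 57, 62, 68, 70, 70, 70, 69, 68, 68, 68]
360 [223, 223, 225, 218, 161, 101, 119, 131, 130, 118, 71, 46, 46, 52, 82, 119, 126, 125, 124, 126, 128, 114, 72, 65, 101, 111, 69, 50, 62, 69, 69, 70, 70, 68, 69, 68]
375 [223, 223, 224, 225, 212, 137, 107, 124, 129, 127, 108, 64, 45, 46, 65, 104, 123, 127, 126, 124, 118, 115, 79, 55, 81, 110, 86, 56, 61, 67, 68, 69, 69, 68, 68, 70]
390 [223, 223, 223, 223, 223, 213, 184, 145, 130, 129, 118, 74, 47, 45, 48, 76, 120, 132, 132, 131, 129, 135, 122, 73, 60, 91, 103, 73, 59, 64, 65, 64, 65, 71, 80, 77]
```

The press ended with a bottom-out force of 7.9 N. The red patch dropped 3.3 px, which is 9 mm, so the button is latched. Now I fit the rail edge sub-pixel and measure the straps from both views.

```bash
cat > rail.py <<'E'
from h import *
np.set_printoptions(precision=4,suppress=True)
T=cam("top"); S=cam("scene")
t=cv2.GaussianBlur(T["pixels"],(3,3),0).astype(float).mean(2)
U=np.arange(252,392,4); F,L,K=[],[],[]
for u in U:
    p=t[:,u-1:u+2].mean(1); r0=187+(u-255)*.037
    # walk from front (box) upward
    r=int(r0+26)
    lo=max(range(int(r0+17),int(r0+24)),key=lambda r:p[r]); # lower edge peak
    dk=min(range(lo-4,lo),key=lambda r:p[r])                  # dark face
    def cross(a,step,lev=90):
        while (p[a]-lev)*(p[a+step]-lev)>0: a+=step
        return a+step*(lev-p[a])/(p[a+step]-p[a])
    F.append((u,cross(dk,-1))); K.append((u,cross(int(r0+9),-1))); L.append((u,lo))
for nm,A,z in(("railfront",F,.17),("lower",L,.125),("sheetfront",K,.205)):
    X=np.array([plane(T,a,z) for a in A]); c=np.polyfit(X[:,1],X[:,0],1)
    res=X[:,0]-np.polyval(c,X[:,1]); g=abs(res)<.004; c=np.polyfit(X[g,1],X[g,0],1)
    print(nm,"x(y=-.094)=",np.polyval(c,-.094),"slope",c[0],"std",(X[g,0]-np.polyval(c,X[g,1])).std(),g.sum())
for x in(.612,.614,.616,.618,.620): # scene pixel of rail top line ends
    print(x,proj(S,[[x,.07,.17],[x,-.25,.17]]).round(1).tolist())
b=S["pixels"][195:250,280:400,::-1]
im1=cv2.resize(b,None,fx=6,fy=6,interpolation=cv2.INTER_CUBIC)
b=S["pixels"][230:310,190:310,::-1]
im2=cv2.resize(b,None,fx=6,fy=6,interpolation=cv2.INTER_CUBIC)
cv2.imwrite("pics/r2.png",im1[:,:]); cv2.imwrite("pics/b2.png",im2)
E
python3 rail.py
```

```text
Traceback (most recent call last):
  File "rail.py", line 18, in <module>
    res=X[:,0]-np.polyval(c,X[:,1]); g=abs(res)<.004; c=np.polyfit(X[g,1],X[g,0],1)
                                                        ~~~~~~~~~~^^^^^^^^^^^^^^^^^
TypeError: expected non-empty vector for x
```

View pics/scene1.png

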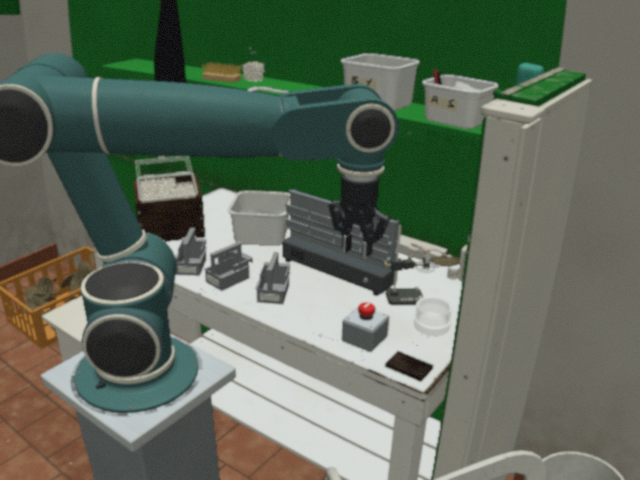

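All three bins are now visible in the scene view, at (190,250), (228,265) and (273,280). I'll fix the rail fit and add strap triangulation.

```bash
cat > rail.py <<'E'
from h import *
np.set_printoptions(precision=4,suppress=True)
T=cam("top"); S=cam("scene")
t=T["pixels"].astype(float).mean(2)
U=np.arange(254,390,3); A={"rail":[], "lower":[], "sheet":[]}
for u in U:
    p=t[:,u-1:u+2].mean(1); e=203.5+(u-255)*.0378
    def cr(c,desc):   # 90-level crossing within +-2.5 px of c, nearest
        rs=[r+(90-p[r])/(p[r+1]-p[r]) for r in range(int(c-3),int(c+4)) if (p[r]-90)*(p[r+1]-90)<0 and (p[r]>p[r+1])==desc]
        return min(rs,key=lambda r:abs(r-c)) if rs else None
    for n,c,d in(("rail",e,True),("lower",e+1.7,False),("sheet",e-11.2,True)):
        r=cr(c,d)
        if r: A[n].append((u,r))
for n,z in(("rail",.17),("lower",.125),("sheet",.205)):
    X=np.array([plane(T,a,z) for a in A[n]]); c=np.polyfit(X[:,1],X[:,0],1)
    print(n,len(X),"x(y=-.094)=",np.polyval(c,-.094),"slope",c[0],"std",(X[:,0]-np.polyval(c,X[:,1])).std())
for x in(.612,.616,.620): print(x,proj(S,[[x,.06,.17],[x,-.25,.17]]).round(1).tolist())
f=lambda i,a,b,c,d,k:cv2.resize(i["pixels"][a:b,c:d,::-1],None,fx=k,fy=k,interpolation=cv2.INTER_CUBIC)
cv2.imwrite("pics/r3.png",np.vstack([f(S,195,250,280,400,6),f(S,230,305,180,300,6)[:,:720]])[:780])
E
python3 rail.py; python3 -c "
import cv2;a=cv2.imread('pics/r3.png');print(a.shape);cv2.imwrite('pics/r3s.png',cv2.resize(a,None,fx=.75,fy=.75))"
```

```text
rail 44 x(y=-.094)= 0.6139051857912943 slope 0.016291835021525324 std 0.00047304430835010114
lower 43 x(y=-.094)= 0.6178609615726521 slope 0.01625375433352677 std 0.0005975981696717653
sheet 45 x(y=-.094)= 0.6323380167482017 slope 0.016432879252959803 std 0.00026495388397588507
0.612 [[288.3, 204.9], [384.9, 234.7]]
0.616 [[289.2, 204.5], [385.7, 234.1]]
0.62 [[290.1, 204.1], [386.5, 233.6]]
(780, 720, 3)
```

View pics/r3s.png

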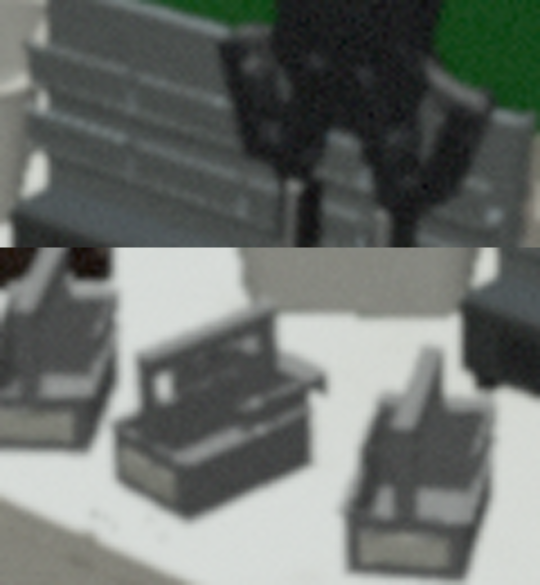

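The rail centre is x≈0.616, cross-checked by the lower row (0.616) and the sheet (0.612). Its yaw is −0.016. Next I check strap centres against the lip corners and the scene view, and confirm nothing has moved.

```bash
cat >> h.py <<'E'
def binmask(d):
    h=cv2.cvtColor(d["pixels"],cv2.COLOR_RGB2HSV)
    m=(h[...,2]<190).astype(np.uint8); m[:255]=0;m[328:]=0;m[:,:145]=0;m[:,335:]=0
    n,l,s,c=cv2.connectedComponentsWithStats(m)
    return [(c[i].round(1),s[i,4]) for i in range(1,n) if s[i,4]>400]
E
python3 - <<'E'
from h import *
np.set_printoptions(precision=4,suppress=True)
S,T=cam("scene"),cam("top")
print(binmask(T)); print(binmask({"pixels":cv2.imread("pics/top0.png")[:,:,::-1]}))
bc=lambda c,r:(140+(c-1.5)/4,250+(r-1.5)/4)
for n,f,b,l,r in [("b1",(165,262),(90,118),(38,135),(135,72)),("b2",(338,262),(362,98),(320,70),(435,87)),("b3",(636,222),(566,78),(500,87),(603,30))]:
    F,B=plane(T,bc(*f),.1),plane(T,bc(*b),.1); d=B-F
    L,R=plane(T,bc(*l),.06),plane(T,bc(*r),.06); e=L-R; w=np.linalg.norm(e); e/=w; x=np.array([e[1],-e[0],0])
    print(n,"strap",(F+B)/2,np.arctan2(d[1],d[0]),"| lip w",w,"psi",np.arctan2(x[1],x[0]),"c",(L+R)/2-.064*x)
    print("  scene px strap ends F,B",proj(S,[F,B]).round(1).tolist())
print("b2 tri", tri(S,(211.6,254.6),T,bc(338,262)),tri(S,(239.6,243.4),T,bc(362,98)))
print("b3 tri back", tri(S,(276,252.8),T,bc(566,78)))
E
```

```text
[(array([288.7, 285.4]), np.int32(1540)), (array([231.3, 292.9]), np.int32(1544)), (array([175.4, 295.7]), np.int32(1621))]
[(array([288.8, 285.4]), np.int32(1553)), (array([231.2, 292.9]), np.int32(1561)), (array([175.4, 295.7]), np.int32(1633))]
b1 strap [0.4067 0.2486 0.1   ] 0.5313129346898178 | lip w 0.07019466505364319 psi 0.5993019299834893 c [0.4066 0.2509 0.06  ]
  scene px strap ends F,B [[184.0, 242.6], [193.7, 227.7]]
b2 strap [0.4156 0.1178 0.1   ] -0.1098388011592226 | lip w 0.07048209343961127 psi -0.12530773926521163 c [0.4149 0.118  0.06  ]
  scene px strap ends F,B [[211.3, 252.9], [239.0, 241.2]]
b3 strap [ 0.4361 -0.0274  0.1   ] 0.4759327003046351 | lip w 0.07061737998108544 psi 0.5285394875144058 c [ 0.4374 -0.0269  0.06  ]
  scene px strap ends F,B [[268.3, 268.5], [276.2, 251.6]]
b2 tri (array([0.3684, 0.1236, 0.0946]), np.float64(0.0010488511711862093)) (array([0.4645, 0.113 , 0.0926]), np.float64(0.0017549383581989784))
b3 tri back (array([ 0.4775, -0.0056,  0.0963]), np.float64(0.0006470165853836109))
```

Strap and lip estimates agree within about 1–2 mm, the heights check (0.093–0.096 against 0.100), and no bin has moved. Picking bin 3 (nearest the panel middle).

```bash
cat >> h.py <<'E'
PR=-.0163
def railpt(y,xr=.6155): return np.array([xr+.0163*(y+.094),y])
def pick(x,y,psi,lift=.30):
    arm.move_ptp([x,y,.20],down(psi)); arm.grip(.05)
    arm.movel([x,y,.073],speed=.15); arm.grip(0.0); a=st()
    arm.movel([x,y,lift],speed=.15); print("pick",a,st())
def prehang(y,dx=0,z=.255,back=.07):
    p=railpt(y)+np.array([1,PR])*(dx-.0555)
    arm.move_ptp([p[0]-back,p[1],z+.03-.019],down(PR)); print("prehang",st()); return p
def lower(p,z0=.235,zmin=.198,step=.002,fmax=6,ztop=.255):
    arm.movel([p[0],p[1],ztop-.019],down(PR),speed=.1)
    arm.movel([p[0],p[1],z0-.019],speed=.08); arm.dwell(.2)
    f0=np.mean([arm.observe()["force"] for _ in range(5)],0); print("f0",f0.round(2))
    for z in np.arange(z0-step,zmin,-step):
        arm.movel([p[0],p[1],z-.019],speed=.03); s=arm.observe(); df=s["force"]-f0
        print(round(z,4),df.round(1),round(float(s["width"]),4))
        if np.linalg.norm(df)>fmax: return z
    return None
def save(n,tag,box=None,k=1):
    d=cam(n); i=d["pixels"][:,:,::-1]
    if box: i=i[box[0]:box[1],box[2]:box[3]]
    cv2.imwrite(f"pics/{tag}.png",cv2.resize(i,None,fx=k,fy=k,interpolation=cv2.INTER_CUBIC))
E
python3 - <<'E'
from h import *
np.set_printoptions(precision=4,suppress=True)
pick(.4367,-.0272,.50)
p=prehang(-.184); print(p, arm.observe()["joint_pos"])
save("scene","ph3",(130,310,180,440),3)
E
```

```text
pick (11.7667, array([ 0.4371, -0.0272,  0.0737]), array([-0.57,  0.74,  5.36]), 0.0131) (13.4333, array([ 0.4365, -0.0272,  0.2992]), array([-0.24,  0.89, -1.78]), 0.0128)
prehang (14.1417, array([ 0.4884, -0.1833,  0.2655]), array([-0.48, -0.07, -0.13]), 0.0131)
[ 0.5585 -0.1831] [-0.408  -0.2272  1.7159  0.0002  1.6539 -1.9622]
```

View pics/ph3.png

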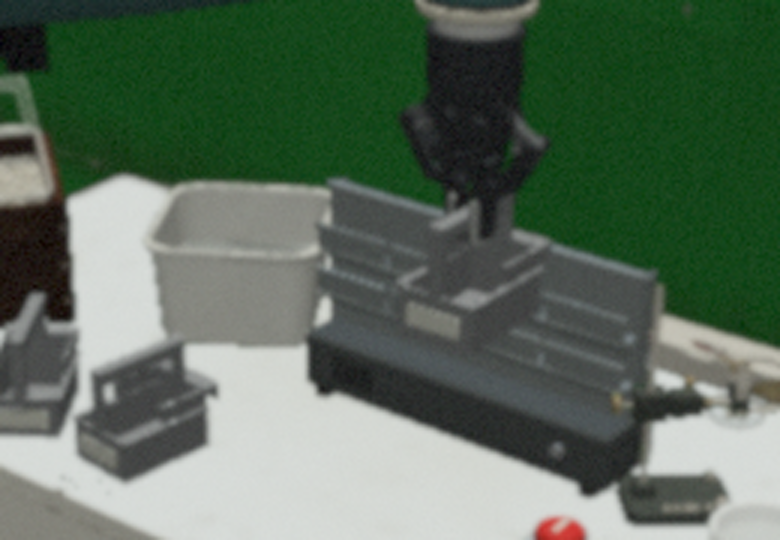

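Bin 3 is held level, and its lip's right corner is at scene (362,211). Hooking it now.

Run:
```python
from h import *
np.set_printoptions(precision=4,suppress=True)
p=railpt(-.184)+np.array([1,PR])*-.0555
z=lower(p); print(z,st())
```

```text
f0 [ 0.25  0.8  -2.12]
0.233 [-0.2 -1.1  1.6] 0.0129
0.231 [ 0.1 -1.   0.8] 0.0133
0.229 [-0.4 -1.4  1.1] 0.013
0.227 [-0.2 -0.2  0.7] 0.0132
0.225 [-0.4 -0.6  1.7] 0.0131
0.223 [ 0.  -0.5  0.7] 0.0125
0.221 [-0.8 -0.8  0.7] 0.0133
0.219 [-0.6 -0.5  0.7] 0.0132
0.217 [-0.3 -0.3  0.7] 0.0131
0.215 [-0.7 -1.1  0.4] 0.0129
0.213 [-0.  -0.4  1.5] 0.013
0.211 [-0.3 -0.8  1.3] 0.013
0.209 [-0.8 -1.   0.7] 0.0133
0.207 [ 0.3 -2.   0.8] 0.0128
0.205 [ 0.9 -1.4  3.2] 0.0129
0.203 [-6.3  0.6 14.6] 0.0128
0.20299999999999996 (19.7, array([ 0.5587, -0.1832,  0.1854]), array([-6.04,  1.44, 12.49]), 0.0128)
```

It ran free down to z≈0.205 and then touched, which is exactly the full-hook height. Releasing, then picking bin 2.

Run:
```python
from h import *
np.set_printoptions(precision=4,suppress=True)
p=st()[1]
arm.movel([p[0],p[1],.186],speed=.03); arm.grip(.035); print(st())
arm.movel([p[0],p[1],.30],speed=.15)
arm.move_ptp([.42,.02,.30],down(0)); 
T=cam("top"); print(binmask(T),red(T)); S=cam("scene"); print(red(S)[0][0])
save("scene","h3",(130,310,180,440),3)
```

```text
(20.2917, array([ 0.5586, -0.1832,  0.1857]), array([ 0.52, -0.43,  0.22]), 0.0347)
[(array([229. , 288.5]), np.int32(8548))] [(array([417.3873, 301.2042]), array([410, 294,  16,  15, 142], dtype=int32))]
[366.5172 309.092 ]
```

View pics/h3.png

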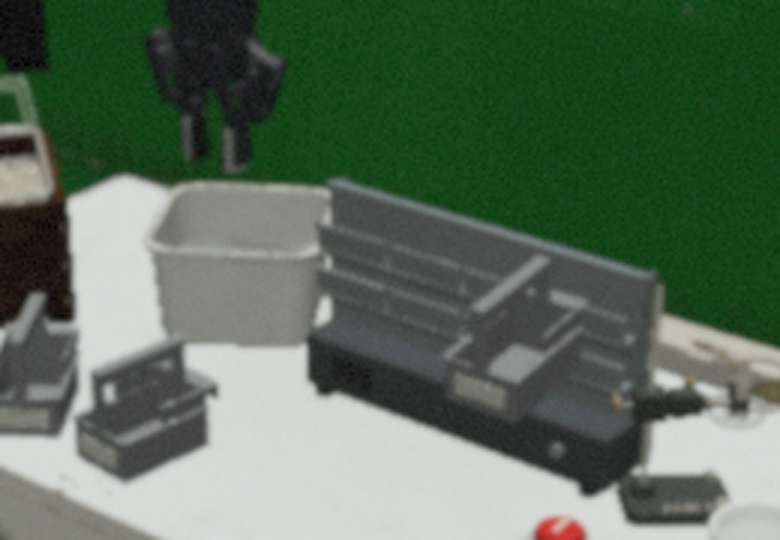

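Bin 3 hangs, drooping slightly, with its strap at crop (510,285). Bins 1 and 2 haven't changed. Bin 2 is next.

Run:
```python
from h import *
np.set_printoptions(precision=4,suppress=True)
pick(.4152,.1179,-.118)
p=prehang(-.094); 
if arm.observe()["width"]>.009:
    save("scene","ph2",(130,310,180,440),3)
    z=lower(p); print(z,st())
```

```text
pick (24.65, array([0.4155, 0.1181, 0.0736]), array([-1.11,  1.69,  5.78]), 0.0131) (26.3167, array([0.415 , 0.1179, 0.2992]), array([ 0.16,  0.18, -0.71]), 0.013)
prehang (27.225, array([ 0.4899, -0.0924,  0.2661]), array([ 0.78,  0.54, -0.65]), 0.0132)
f0 [-0.26  0.32 -1.74]
0.233 [-0.1 -0.7 -0.4] 0.0132
0.231 [-0.5  0.2  0.7] 0.0127
0.229 [-0.5 -0.1  0.1] 0.0132
0.227 [ 0.6 -0.7  0.3] 0.0129
0.225 [ 0.1 -1.  -0.5] 0.0128
0.223 [ 0.7 -0.5  1. ] 0.0132
0.221 [0.2 0.1 0. ] 0.0126
0.219 [ 1.4 -0.  -0.5] 0.0133
0.217 [-0.2 -0.8 -0.5] 0.0127
0.215 [-0.3 -0.3 -0.3] 0.0131
0.213 [ 0.  -0.4 -0.2] 0.0129
0.211 [-0.1 -0.8  0.9] 0.013
0.209 [-0.1 -0.7  1.1] 0.013
0.207 [ 0.5 -0.7  0.9] 0.013
0.205 [ 1.1 -0.8  2.2] 0.013
0.203 [-2.9 -0.4 10.1] 0.0132
0.20299999999999996 (32.7833, array([ 0.5603, -0.0932,  0.1851]), array([-3.15, -0.08,  8.33]), 0.0132)
```

View pics/ph2.png

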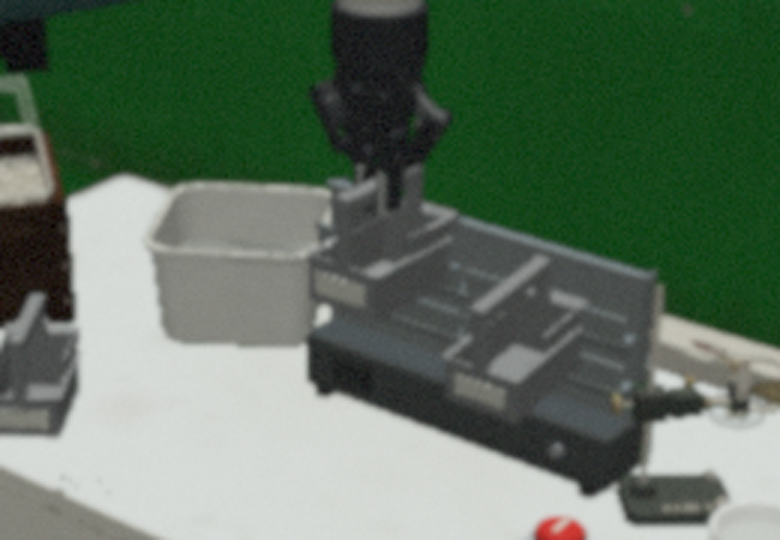

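Bin 2 behaved the same way: free down to 0.205, then contact. Releasing it, then moving the arm right so the top view shows whether bin 1 has moved.

Run:
```python
from h import *
np.set_printoptions(precision=4,suppress=True)
p=st()[1]
arm.movel([p[0],p[1],.186],speed=.03); arm.grip(.035); print(st())
arm.movel([p[0],p[1],.30],speed=.15)
arm.move_ptp([.42,-.2,.30],down(0)); 
T=cam("top"); print(binmask(T)); S=cam("scene"); print(red(S)[0][0])
f=lambda d,a,b,c,e,k:cv2.resize(d["pixels"][a:b,c:e,::-1],(k*(e-c),k*(b-a)),interpolation=cv2.INTER_CUBIC)
cv2.imwrite("pics/h2.png",np.vstack([f(T,180,330,140,340,3)[:,:600],f(S,190,270,240,440,3)[:,:600]])[:600])
```

```text
(33.375, array([ 0.5603, -0.0932,  0.1859]), array([ 0.42, -0.17, -0.18]), 0.035)
[(array([175.4, 295.7]), np.int32(1610))]
[366.6386 309.0843]
```

View pics/h2.png

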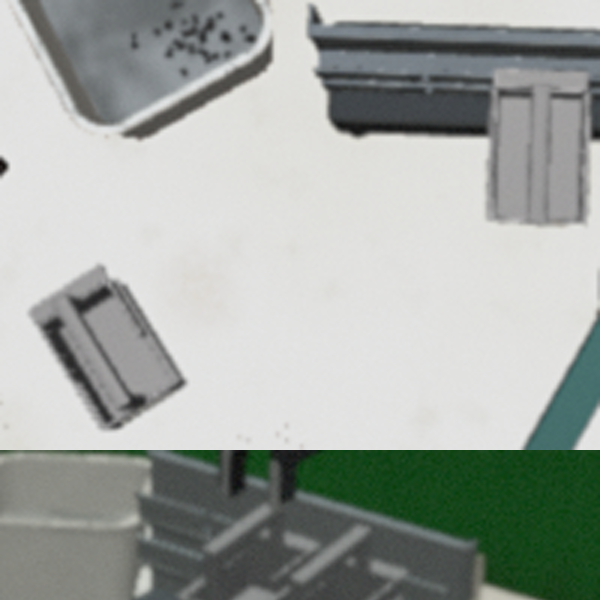

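Bins 2 and 3 hang, and bin 1 hasn't moved (175.4, 295.7). Picking it.

Run:
```python
from h import *
np.set_printoptions(precision=4,suppress=True)
pick(.4067,.2495,.56)
p=prehang(-.004); 
if arm.observe()["width"]>.009:
    save("scene","ph1",(130,310,180,440),3)
    z=lower(p); print(z,st())
```

```text
pick (38.525, array([0.4069, 0.2496, 0.0735]), array([-1.92, -0.02,  5.79]), 0.0131) (40.1917, array([0.4066, 0.2494, 0.2991]), array([ 0.49,  0.41, -2.21]), 0.0129)
prehang (41.2333, array([ 0.4914, -0.0023,  0.2661]), array([-0.3 ,  0.03, -0.98]), 0.0128)
f0 [-0.83 -0.04 -1.66]
0.233 [ 0.7  0.3 -0.6] 0.0123
0.231 [0.6 0.1 0.1] 0.0129
0.229 [ 0.4  0.1 -0.2] 0.013
0.227 [ 1.4  0.1 -0.1] 0.0128
0.225 [ 0.4 -0.4 -0.8] 0.0132
0.223 [1.  1.8 0.4] 0.0131
0.221 [0.6 0.4 0.2] 0.013
0.219 [ 0.5 -0.9  0.2] 0.0132
0.217 [0.8 0.  0. ] 0.0133
0.215 [1.3 0.1 0.5] 0.0129
0.213 [ 1.2 -0.4  0.4] 0.0128
0.211 [ 0.7 -0.9 -0.1] 0.0128
0.209 [ 0.7  0.6 -0.4] 0.0127
0.207 [ 1.   0.2 -1.1] 0.0131
0.205 [ 2.5 -0.3  2.3] 0.0129
0.203 [-2.8  0.8 11. ] 0.0131
0.20299999999999996 (46.7917, array([ 0.5618, -0.003 ,  0.1853]), array([-3.65,  0.77,  9.36]), 0.0131)
```

View pics/ph1.png

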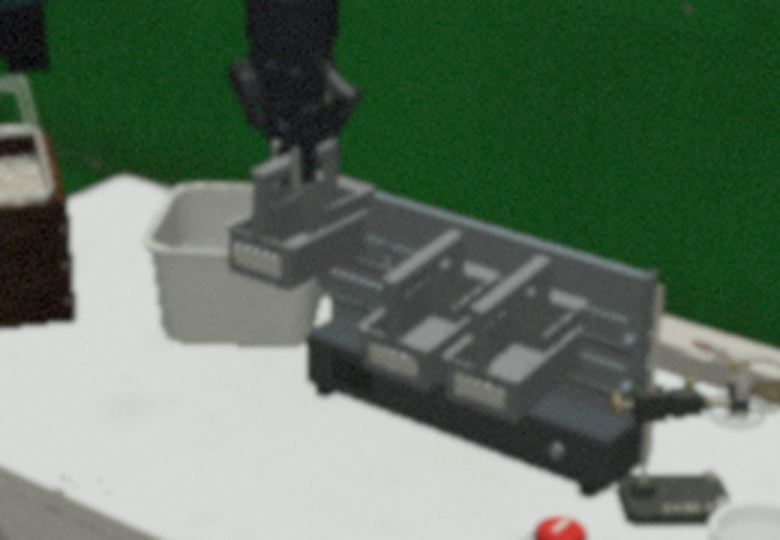

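Seated. Releasing bin 1 and checking all three before the reset.

Run:
```python
from h import *
np.set_printoptions(precision=4,suppress=True)
p=st()[1]
arm.movel([p[0],p[1],.186],speed=.03); arm.grip(.035); print(st())
arm.movel([p[0],p[1],.30],speed=.15)
arm.move_ptp([.38,-.34,.28],[np.pi,np.pi/2,0]); print(arm.observe()["joint_pos"])
T=cam("top"); print(binmask(T)); S=cam("scene"); print(red(S))
f=lambda d,a,b,c,e,k:cv2.resize(d["pixels"][a:b,c:e,::-1],(k*(e-c),k*(b-a)),interpolation=cv2.INTER_CUBIC)
cv2.imwrite("pics/h1.png",np.vstack([f(T,180,270,240,480,3),f(S,180,290,220,460,3)]))
```

```text
(47.3833, array([ 0.5618, -0.003 ,  0.1858]), array([ 0.34, -0.32,  0.47]), 0.0349)
[-0.7794 -0.2555  1.7162  0.0001  1.681   0.7902]
[]
[(array([366.5814, 309.    ]), array([360, 304,  14,  10,  86], dtype=int32))]
```

View pics/h1.png

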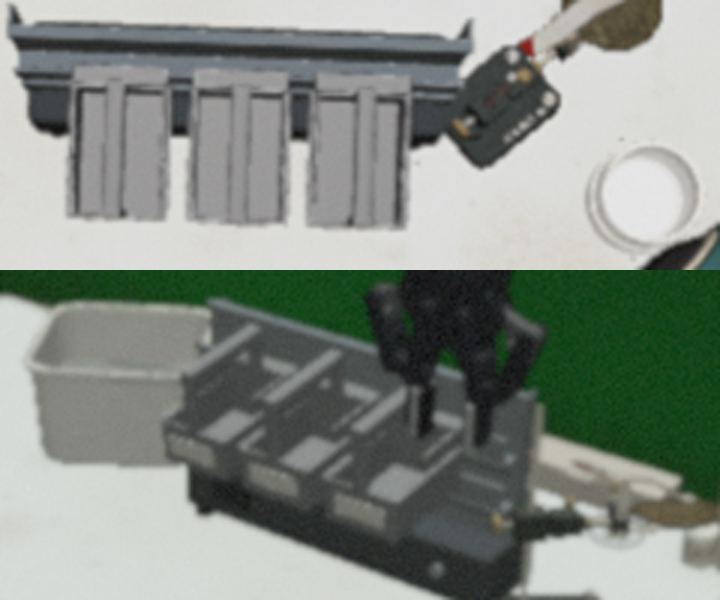

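All three bins hang side by side and level with each other, and the red head is still latched (scene row 309). Now the clockwise reset.

Run:
```python
from h import *
np.set_printoptions(precision=4,suppress=True)
X,Y=.409,-.327; O=lambda a:[np.pi+a,np.pi/2,0]
arm.move_ptp([X,Y,.16],O(0)); arm.grip(.07)
arm.movel([X,Y,.066],speed=.1); print(st())
arm.grip(0.0); print(st())
for a in np.arange(.12,.97,.12):
    arm.move_ptp([X,Y,.066],O(a)); s=arm.observe(); print(round(a,2),s["force"].round(1),s["ft_torque"].round(3),s["joint_pos"][5].round(3),s["width"].round(4))
arm.grip(.07); print(st())
arm.dwell(.3); arm.movel([X,Y,.20],speed=.15)
arm.move_ptp([.33,-.34,.30],O(0)); arm.dwell(2.5)
S,T=cam("scene"),cam("top"); print(red(S),red(T))
rs,rt=red(S)[0][0],red(T)[0][0] if red(T) else None
if rt is not None: print(tri(S,rs,T,rt))
cv2.imwrite("pics/fin.png",np.vstack([cv2.resize(T["pixels"][180:320,240:500,::-1],None,fx=2.3,fy=2.3),cv2.resize(S["pixels"][200:320,200:460,::-1],None,fx=2.3,fy=2.3)]))
```

```text
(52.5417, array([ 0.4093, -0.3273,  0.0667]), array([0.73, 0.43, 0.85]), 0.0695)
(52.925, array([ 0.4091, -0.3272,  0.0664]), array([-0.56, -0.75,  3.52]), 0.0381)Traceback (most recent call last):
  File "<stdin>", line 8, in <module>
AttributeError: 'float' object has no attribute 'round'
```

Only a print bug. The head is gripped and turned by 0.12, so I continue from there.

Run:
```python
from h import *
np.set_printoptions(precision=4,suppress=True)
X,Y=.409,-.327; O=lambda a:[np.pi+a,np.pi/2,0]
for a in np.arange(.12,.97,.12):
    arm.move_ptp([X,Y,.066],O(a)); s=arm.observe(); print(round(a,2),s["force"].round(1),s["ft_torque"].round(3),round(float(s["joint_pos"][5]),3),round(float(s["width"]),4))
arm.grip(.07); print(st())
arm.dwell(.3); arm.movel([X,Y,.20],speed=.15)
arm.move_ptp([.33,-.34,.30],O(0)); arm.dwell(2.5)
S,T=cam("scene"),cam("top"); print(red(S),red(T))
rs,rt=red(S)[0][0],red(T)[0][0] if red(T) else None
if rt is not None: print(tri(S,rs,T,rt))
cv2.imwrite("pics/fin.png",np.vstack([cv2.resize(T["pixels"][180:320,240:500,::-1],None,fx=2.3,fy=2.3),cv2.resize(S["pixels"][200:320,200:460,::-1],None,fx=2.3,fy=2.3)]))
```

```text
0.12 [ 1.4 -1.4  2.8] [-0.038 -0.214  0.022] 0.966 0.0383
0.24 [2.7 1.1 2.5] [ 0.18  -0.37  -0.002] 1.084 0.0383
0.36 [3.  4.3 2. ] [ 0.492 -0.535  0.049] 1.202 0.038
0.48 [4.7 5.1 2.7] [ 0.708 -0.713  0.046] 1.323 0.0381
0.6 [3.7 6.1 2.8] [ 0.891 -0.808  0.015] 1.443 0.0382
0.72 [5.6 5.7 2.9] [ 1.053 -0.933  0.073] 1.563 0.0387
0.84 [6.2 6.6 3.1] [ 1.148 -1.12  -0.004] 1.683 0.0384
0.96 [7.2 7.5 2.8] [ 1.284 -1.238  0.07 ] 1.803 0.0383
(55.5833, array([ 0.4088, -0.3271,  0.0658]), array([-0.12, -0.2 ,  0.8 ]), 0.0697)
[(array([366.6353, 305.7647]), array([360, 301,  14,   9,  85], dtype=int32))] [(array([418.1026, 301.1667]), array([411, 294,  16,  15, 156], dtype=int32))]
(array([ 0.4092, -0.3273,  0.0905]), np.float64(0.0005304149000561301))
```

View pics/fin.png

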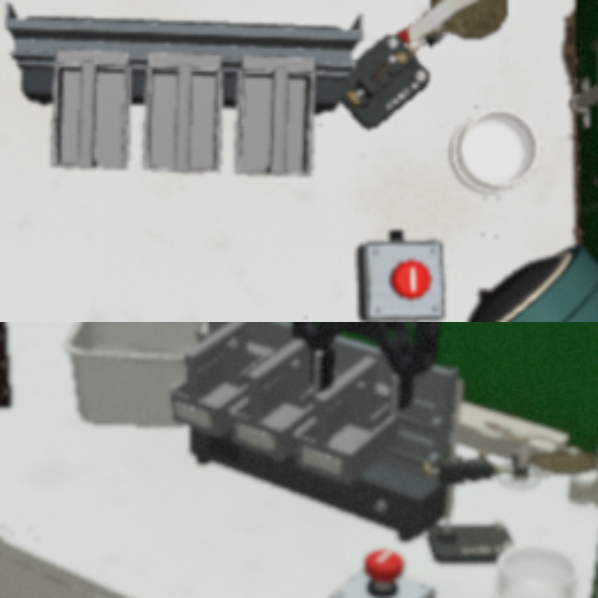

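The head is back at its original raised position (scene row 305.8, triangulated z 0.0905, same as at the start). The bins still hang and the dish stands. Handing in.

```bash
python3 -c "
from h import *
print(st()); print(order.sign_off())"
```

```text
(60.5417, array([ 0.33, -0.34,  0.3 ]), array([-0.02,  0.31, -0.  ]), 0.0702)
the job is handed in; nothing more can be done
None
```

I pressed the stop button until it latched, hung the three bins side by side on the upper louvre row, then turned the head clockwise by 0.96 rad to reset it. The job was handed in at about 60 s of robot time. Only three bins were present, and I saw no knocked bin or slackened grip.

- **Button:** it bottomed out at about 8 N when pressed and stayed 9 mm down until the reset. After the reset the red head was back at its starting height (triangulated z 0.0905 against 0.0906).
- **Bins:** each one lowered freely and touched the rail at a strap height of about 0.205 m, which is the full-hook height. The last pictures show all three hanging evenly, the dish standing and the gripper well clear.
- **Disagreements:** the sheet edge put the rail 3.6 mm nearer the robot than the rail and lower-row edges did. Scene-camera heights read about 4–7 mm low for the straps, and up to about 10 mm low (hand-read points) for the rail. Neither caused trouble.

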